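Set the slab roller to the 10 mm gauge strip

TASK

Set the slab roller for 10 mm slabs: lay the blue-ended gauge strip flat on the bed, lengthwise, so that it runs right through under the roller, then reach through the opening in the yellow guard and screw the sunken black knob clockwise until the roller nips the strip and the knob goes stiff. Do not screw it down hard, leave the strip nipped, and leave the other strips, the bowl and the brush alone.

Things in the scene. Friction and masses are not known exactly. Their poses are not given: they have to be found in the camera images.
- machine: bench-top slab roller, fixed: green frame, plywood bed 440 (x) by 300 (y), yellow guard over the roller. Origin at bench level under the knob's axis; x lengthwise along the bed, y along the roller, z up. Bed top at z = 60. Guard 116 (x) by 344 (y), top at z = 225, skirts down to 152, all open below. Hand wheel, 170 across, on the -y side out to y = -270, not used
- opening (a point): middle of the oblong opening in the guard's top, level with its top face (225 above the bench), straight over the knob; 64 wide along the machine's x, 110 long along its y, sheet 3 thick. Axes as the machine's. Below the knob lies a steel bridge, its top 174 above the bench
- bed (a point): point of the bed's top face straight under the roller's middle, 60 above the bench; axes as the machine's
- knob_top (a point): middle of the top of the black fluted screw-down knob: upright axis, 42 in diameter, 28 tall, top 206 above the bench, 19 below the guard's top, where it stays. Its axes turn with it. Clockwise from above lowers the roller 2.55 per rad. Drag 0.08 N m (at a standstill it may act either way); once the roller bears on something, stiffer by 0.3 N m per rad
- roller: aluminium roller, 60 in diameter, 276 long along the machine's y, under the guard; origin on its axis, in the middle. It starts 14 to 17 clear of the bed. Hung in stiff springs: once it bears on something the nip force grows by 125 N per rad of the knob; 15 to 60 N is a good nip, over 120 N is hard. Let go above some 40 N, the knob springs back to about that, and stays
- strip_blue: the 10 mm gauge strip: flat wooden strip, 300 long (its x), 30 wide (its y), 10 thick, both ends painted blue for 50 mm; loose, about 60 g; origin in the middle of its underside, z up; it starts flat on the bench
- strip_yellow: 6 mm gauge strip, 300 by 30 by 6, ends painted yellow; not wanted; origin as the blue one's
- strip_red: 14 mm gauge strip, 300 by 30 by 14, ends painted red; not wanted; origin as the blue one's
- bowl: small loose terracotta bowl, 110 across, 50 high; origin under its middle; not used
- brush: loose wooden brush, 200 long, lying on the bench; origin under its middle; not used

How it is judged:
On the way, in this order (a step that is already met when the one before it is completed fails the run):
1. the blue-ended strip lies flat on the bed, lengthwise, running under the roller (z of strip_blue in the frame of machine between 0.056 and 0.064 m and x of strip_blue in the frame of machine between -0.135 and 0.135 m and y of strip_blue in the frame of machine between -0.12 and 0.12 m and angle between the x axis of strip_blue and the x axis of machine, either way round below 0.3 rad), for 0.2 s.
2. the roller has been screwed down onto the strip (contact force between roller and strip_blue above 12 N), for 0.2 s.
At the end, for the whole second after the job is handed in: the blue-ended strip lies flat on the bed, within 0.3 rad of lengthwise, its middle within 135 mm of the roller's axis and 120 mm of the bed's centre line, at rest, and the roller presses on it with 12 to 120 N, with the knob let go (all of step 1 and contact force between roller and strip_blue between 12 and 120 N and angle between strip_blue's own z axis and vertical below 0.05 rad and linear speed of strip_blue below 0.01 m/s); the robot touches nothing.
It fails at once if the roller is screwed down hard (over 120 N on the strip) (contact force between roller and strip_blue above 120 N).
It fails at once if another strip, the bowl or the brush is disturbed (moved over 30 mm) (distance of any of strip_yellow, strip_red, bowl, brush from where it was at the start of the episode above 0.03 m).
It also fails if it takes over 72 s, if anything falls off the work surface, if the arm or the gripper's body presses on something with over 40 N, if the wrist force passes 120 N, or if a joint passes its speed limit or range.

ROBOT

A 7-joint arm with a two-finger parallel gripper is mounted at the origin on the work surface. World frame = base frame: x ahead of the robot, y to its left, z up, the work surface at z = 0. Lengths are in m, angles in rad, forces in N, time in s.
With the tool pointing down it reaches from about 0.425 to 1.025 m from the base axis. Payload 9.4 kg.
Tool frame: the origin (TCP) lies midway between the tips of the shut fingers; the grasp point (between the pads) lies 19 mm behind it (bot.grip_depth is the distance from the TCP to the grasp point, in m); z points along the fingers, x is the direction in which the jaws open and shut, and the axes are right-handed (so a half turn about z gives the same grasp; the last joint's range is limited). The gripper opens to 85 mm and grips with 20 to 120 N. Pads are 22 mm wide; open, the fingers measure 114 mm over their backs; the gripper's body (76 mm by 85 mm) begins 54 mm behind the grasp point. The pads swing forward as they close: fully open they stand 13 mm farther back than shut.
Start: joints at [-1.282, 0.599, -0.003, 1.599, 0.002, 0.943, -0.08], TCP at [0.259, 0.677, 0.231] pointing down, gripper open.
Joint ranges: [-2.57, 2.57], [-0.35, 1.97], [-1.29, 1.29], [0.11, 2.56], [-1.05, 4.19], [0.11, 1.86], [-2.63, 2.63]. Speed limits (rad/s): [2.22, 2.22, 3.01, 3.01, 3.14, 3.14, 3.14].

INTERFACE

Orientations are given as a unit quaternion [x, y, z, w].
In Python, from cell import bot, vision, hand_in gives the robot as it stands. The module is installed in compiled form; this text tells all that it offers.
- The arm moves only by the tool apply_moves, never from a script. Its argument "rows" is text: rows parted by semicolons, each of 7 numbers parted by spaces: the turn, a rotation vector about the tool's x, y, z in degrees, then the shift along the tool's x, y, z in mm, then the opening, from 0 (shut) to 1 (fully open). A call has 1 to 5 rows; each row is the pose to reach, as a shift and turn from the pose commanded when the call began, along the tool's axes at that moment; what a row does not reach only later rows make up. A row lasts 1/10 s, in which the tool goes at most 50 mm and 8.59 degrees, less where a joint would pass 70% of its speed; a pose out of reach is approached as far as the arm can. A call with a gripper value outside its range is refused whole. The fingers move at their own pace and stop on an object; "newtons" is the grip in N (left out, the last holds). Time passes only in rows, so rows that repeat a pose let the fingers close. It gives the time, the measured TCP pose, the force and the opening at its end, in the units of the state.
- bot.sense(): the state, without advancing time (a new reading comes with each control period).
- vision.grab_frame(name): name is "side" or "top"; returns a dict with "pixels" (384x512x3 uint8, blue, green, red), "fx", "fy", "cx", "cy" (pixels), "k1" (the pictures are not rectified: a ray, as slopes to the right and down, at radius r is drawn at 1 + k1 r^2 times it, then the intrinsics apply), "rvec" (rotation vector, rad) and "tvec" (3), from world to camera coordinates, as OpenCV has them. Camera axes: x right, y down, z forward; pixel columns grow to the right and rows downward; lengths in m; the calibration is good to about 2 mm. A picture is of the moment at which its call begins. There is no depth.
- hand_in(): hands the job in, once; it reports no verdict.
The state is a dict: "time_s": time; "qpos": joint angles; "joint_vel": joint speeds; "joint_torque": joint torques, N m; "tool_pos": TCP position; "ee_rot": TCP orientation; "ft_force": force on the tool from outside, world axes, zero at the start; "wrist_torque": the same for the moment, N m; "opening": finger opening in m.
Only numpy, scipy, OpenCV 4.12 (cv2) and the standard library are available. Lean on these libraries where they do the work, as an engineer would, in place of code of your own. Each camera call takes 0.05 s, during which the arm holds its last target.

## Working session

There is one attempt and no reset: what is moved stays moved. The work goes in short steps, Python scripts to look and compute and a tool call to move; the robot and the scene stay as the last step left them, time stands still between calls to the robot, and variables do not carry over. Pictures are saved under pics/ and viewed, and the job is handed in when it is done.

Besides the shell and the picture viewer there is one more tool, called after ">>>" by a JSON object that holds its "method" and its "body". apply_moves: Moves the arm, as the interface text tells. Its arguments: {"type":"object","properties":{"rows":{"type":"string"},"newtons":{"type":"number"}},"required":["rows"]}

```bash
mkdir -p pics
cat > h.py <<'E'
import numpy as np, cv2
from cell import bot, vision, hand_in
def grab(name,png=None):
    f=vision.grab_frame(name)
    f={k:(np.array(v) if isinstance(v,(list,tuple)) else v) for k,v in f.items()}
    if png: cv2.imwrite('pics/'+png,f['pixels'])
    return f
def ray(f,u,v):
    K=np.array([[f['fx'],0,f['cx']],[0,f['fy'],f['cy']],[0,0,1.]])
    d=np.array([f['k1'],0,0,0,0.])
    p=cv2.undistortPoints(np.array([[[u,v]]],float),K,d)[0,0]
    R=cv2.Rodrigues(np.array(f['rvec'],float))[0]; t=np.array(f['tvec'],float).ravel()
    c=-R.T@t; r=R.T@np.array([p[0],p[1],1.])
    return c,r/np.linalg.norm(r)
def onz(f,u,v,z):
    c,r=ray(f,u,v); return c+r*(z-c[2])/r[2]
def proj(f,P):
    K=np.array([[f['fx'],0,f['cx']],[0,f['fy'],f['cy']],[0,0,1.]])
    d=np.array([f['k1'],0,0,0,0.])
    return cv2.projectPoints(np.array(P,float).reshape(-1,1,3),np.array(f['rvec'],float),np.array(f['tvec'],float),K,d)[0].reshape(-1,2)
E
python3 - <<'E'
from h import *
for n in('top','side'):
    f=grab(n,n+'0.png'); c,r=ray(f,256,192); print(n,c,r,f['fx'],f['k1'])
    np.save(n+'0.npy',f['pixels'])
print(bot.sense(),bot.grip_depth)
E
```

```text
top [ 0.46169915 -0.06427419  1.09261194] [ 0.11889055 -0.03709959 -0.99221402] 350.17166912856226 -0.022997794856666906
side [ 0.58187958 -0.76828581  0.89959384] [ 0.00129352  0.67371289 -0.73899206] 372.48662062243426 -0.049095800120489134
{'time_s': 0.1, 'qpos': array([-1.28168836,  0.600025  , -0.00253563,  1.60003822,  0.00180228,
        0.9428845 , -0.07981303]), 'joint_vel': array([-1.46305759e-03, -1.82340455e-03,  1.00297519e-04, -2.73272520e-03,
       -5.62732318e-05, -1.63960346e-03,  7.12204980e-04]), 'joint_torque': array([ 4.75854744e-03, -7.77991319e+01,  1.56981759e+00, -2.58622456e+01,
        1.26432758e-02,  5.50605037e-03,  1.17672860e-05]), 'tool_pos': array([0.25920539, 0.67664342, 0.23052212]), 'ee_rot': array([ 8.23913092e-01,  5.66715766e-01, -5.16990730e-04,  4.36364698e-04]), 'ft_force': array([-0.18706265,  0.14507751,  0.49746153]), 'wrist_torque': array([-0.01875889, -0.03685809, -0.04679131]), 'opening': 0.08522404732226439} 0.0187
```

View pics/top0.png

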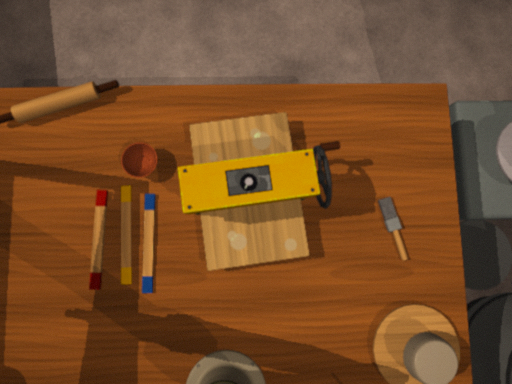

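View pics/side0.png

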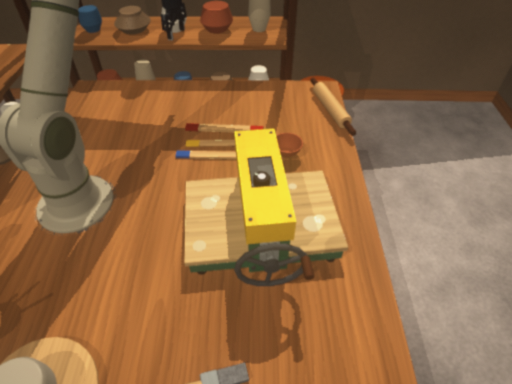

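Run:
```python
from h import *
import cell
for n in('top','side'):
    f=grab(n); im=f['pixels']; hsv=cv2.cvtColor(im,cv2.COLOR_BGR2HSV)
    y=cv2.inRange(hsv,(22,200,120),(34,255,255)); 
    cs,_=cv2.findContours(y,cv2.RETR_CCOMP,cv2.CHAIN_APPROX_NONE)
    for c in cs:
        if cv2.contourArea(c)<80: continue
        r=cv2.minAreaRect(c); b=cv2.boxPoints(r)
        print(n,'yellow',cv2.contourArea(c),r,[onz(f,u,v,.225)[:2].round(4).tolist() for u,v in b], onz(f,*r[0],.225).round(4))
    bl=cv2.inRange(hsv,(105,150,60),(125,255,255))
    cs,_=cv2.findContours(bl,cv2.RETR_EXTERNAL,cv2.CHAIN_APPROX_NONE)
    for c in cs:
        if cv2.contourArea(c)<30: continue
        r=cv2.minAreaRect(c); print(n,'blue',r,[onz(f,u,v,.010)[:2].round(4).tolist() for u,v in cv2.boxPoints(r)],onz(f,*r[0],.01).round(4))
f=grab('top'); print('bed corners')
for p in((190,124),(286,113),(309,256),(209,270)): print(p,onz(f,*p,.06).round(4))
print('knob',onz(f,249,183,.206),onz(f,249,181,.225))
for p in ((249,183),): pass
cv2.imwrite('pics/a1.png',cv2.resize(f['pixels'][90:290,80:350],None,fx=2.9,fy=2.9,interpolation=cv2.INTER_CUBIC))
```

```text
top yellow 3889.5 ((247.9893798828125, 180.38760375976562), (47.07466125488281, 138.58583068847656), 82.1082992553711) [[0.6332, 0.1023], [0.6773, -0.2456], [0.5574, -0.2569], [0.516, 0.0856]] [ 0.5953 -0.0773  0.225 ]
top yellow 123.5 ((309.56158447265625, 187.99232482910156), (10.294882774353027, 16.00048065185547), 82.87498474121094) [[0.5843, -0.2103], [0.5887, -0.2507], [0.5627, -0.2528], [0.5584, -0.2126]] [ 0.5735 -0.2316  0.225 ]
top yellow 184.0 ((189.5, 182.0), (19.0, 16.0), 0.0) [[0.5739, 0.0922], [0.6142, 0.0925], [0.6135, 0.0451], [0.5731, 0.0451]] [0.5936 0.0687 0.225 ]
top yellow 80.0 ((208.02943420410156, 174.61764526367188), (7.033533096313477, 17.70509910583496), 75.96376037597656) [[0.6151, 0.0461], [0.6254, 0.0031], [0.608, -0.001], [0.5978, 0.0419]] [0.6115 0.0225 0.225 ]
top blue ((147.5, 284.5), (15.0, 9.0), 90.0) [[0.3395, 0.241], [0.339, 0.214], [0.2949, 0.2135], [0.2954, 0.2404]] [0.3172 0.2273 0.01  ]
top blue ((149.5, 201.5), (13.0, 9.0), 90.0) [[0.5879, 0.2389], [0.5875, 0.2111], [0.5472, 0.2106], [0.5476, 0.2382]] [0.5675 0.2247 0.01  ]
bed corners
(190, 124) [0.7966 0.093  0.06  ]
(286, 113) [ 0.828  -0.2002  0.06  ]
(309, 256) [ 0.3945 -0.2538  0.06  ]
(209, 270) [0.361  0.0377 0.06  ]
knob [ 0.59142961 -0.08000218  0.206     ] [ 0.59371181 -0.07976051  0.225     ]
```

View pics/a1.png

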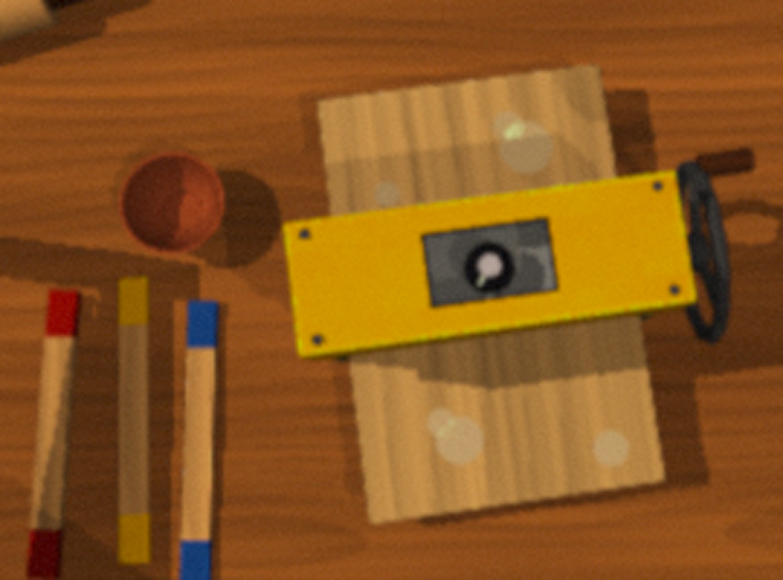

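```bash
cat >> h.py <<'E'
from scipy.spatial.transform import Rotation as Ro
def plan(p,yaw,cmdp=None,pitch=0):
    """rotvec deg & shift mm from the sensed pose to TCP p, tool-x yaw deg (down)"""
    s=bot.sense(); R0=Ro.from_quat(s['ee_rot']); 
    y=np.radians(yaw); X=np.array([np.cos(y),np.sin(y),0]);Z=np.array([0,0,-1.]);Y=np.cross(Z,X)
    R1=Ro.from_matrix(np.stack([X,Y,Z],1))
    cur=np.degrees(np.arctan2(*R0.as_matrix()[[1,0],0]))
    print('t',s['time_s'],'pos',s['tool_pos'].round(4),'yaw',cur.round(2),'tilt z',R0.as_matrix()[:,2].round(4),'open',round(s['opening'],4),'F',s['ft_force'].round(2),'T',s['wrist_torque'].round(3))
    print('turn',np.degrees((R0.inv()*R1).as_rotvec()).round(2),'shift',(R0.inv().apply(np.array(p)-s['tool_pos'])*1000).round(1))
E
python3 - <<'E'
from h import *
f=grab('side');c=f['pixels'][130:180,160:300]
cv2.imwrite('pics/s1.png',cv2.resize(c,None,fx=5.5,fy=5.5,interpolation=cv2.INTER_CUBIC))
plan([.542,.225,.09],89.5)
E
```

```text
t 0.3 pos [0.2593 0.6769 0.231 ] yaw 69.05 tilt z [-1.e-04 -5.e-04 -1.e+00] open 0.0854 F [-0.21  0.29 -0.57] T [ 0.005 -0.018  0.058]
turn [ -0.     0.03 -20.45] shift [-320.8  425.6  141.2]
```

View pics/s1.png

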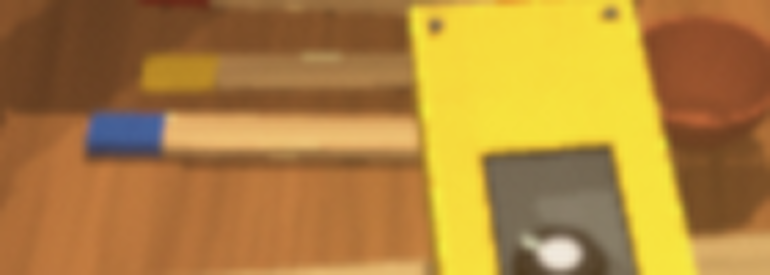

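>>> {"method": "apply_moves", "body": {"rows": "0 0 -8 -50 64 10 0.7;0 0 -16 -90 110 20 0.7;0 0 -20.5 -120 150 30 0.7;0 0 -20.5 -150 190 40 0.7;0 0 -20.5 -180 230 50 0.7", "newtons": 50}}

```text
time_s: 0.8
tool_pos: [0.3865, 0.4637, 0.1901]
ee_rot: [0.71, 0.704, 0.0, -0.0]
ft_force: [1.5, 0.7, -1.3]
opening: 0.0594
```

Run:
```python
from h import *
plan([.542,.225,.09],89.5)
f=grab('side')
for p in((177,150.7),(176,157.5),(190,150.8),(190,157.5)):print(p,onz(f,*p,.01).round(4))
```

```text
t 0.8 pos [0.3865 0.4637 0.1901] yaw 89.56 tilt z [ 4.e-04  5.e-04 -1.e+00] open 0.0594 F [ 1.49  0.74 -1.29] T [ 0.022 -0.035 -0.019]
turn [ 0.02 -0.03  0.06] shift [-237.5  157.3  100.1]
(177, 150.7) [0.2972 0.2409 0.01  ]
(176, 157.5) [0.2991 0.2046 0.01  ]
(190, 150.8) [0.3443 0.2408 0.01  ]
(190, 157.5) [0.3489 0.2051 0.01  ]
```

>>> {"method": "apply_moves", "body": {"rows": "0 0 0 -45 30 10 0.7;0 0 0 -90 60 30 0.7;0 0 0 -135 90 50 0.7;0 0 0 -180 120 70 0.7;0 0 0 -225 150 90 0.7"}}

```text
time_s: 1.35
tool_pos: [0.5166, 0.2659, 0.1121]
ee_rot: [0.71, 0.704, 0.0, 0.0]
ft_force: [1.5, 1.0, 0.3]
opening: 0.0597
```

Run:
```python
from h import *
f=grab('top','t2.png')
plan([.542,.226,.003],89.5)
cv2.imwrite('pics/t2.png',cv2.resize(f['pixels'][140:300,70:270],None,fx=3.7,fy=3.7,interpolation=cv2.INTER_CUBIC))
```

```text
t 1.4 pos [0.5204 0.2563 0.1095] yaw 89.02 tilt z [ 0.     -0.0063 -1.    ] open 0.06 F [ 3.99 -8.18 -1.64] T [-0.456 -0.264  0.025]
turn [ 0.01  0.36 -0.48] shift [-29.2  22.1 106.7]
```

View pics/t2.png

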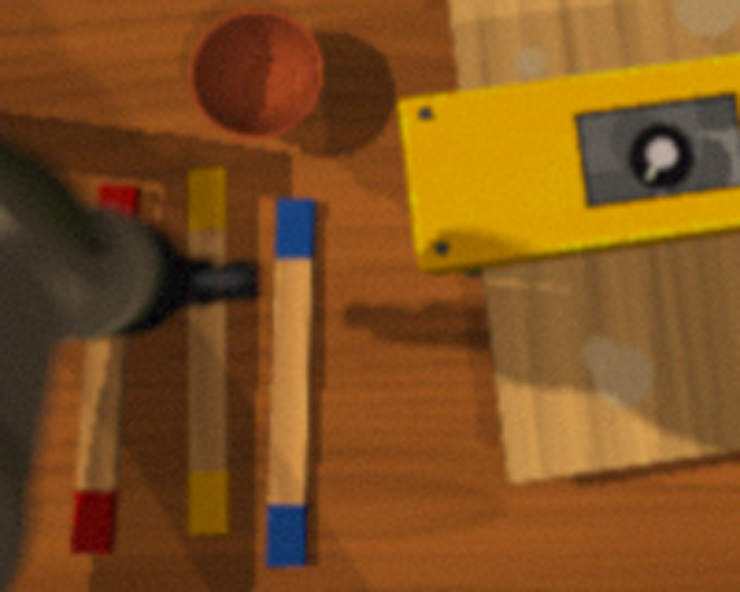

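>>> {"method": "apply_moves", "body": {"rows": "0 0 0 -12 5 15 0.65;0 0 0 -12 5 30 0.65;0 0 0 -12 5 45 0.65;0 0 0 -12 5 45 0.65;0 0 0 -12 5 45 0.65"}}

```text
time_s: 1.9
tool_pos: [0.5204, 0.2555, 0.0676]
ee_rot: [0.71, 0.704, -0.0, -0.0]
ft_force: [-0.1, -0.1, -0.0]
opening: 0.0552
```

Run:
```python
from h import *
f=grab('side','t3.png')
plan([.542,.226,.003],89.4)
cv2.imwrite('pics/t3.png',cv2.resize(f['pixels'][50:200,130:330],None,fx=3.9,fy=3.9,interpolation=cv2.INTER_CUBIC))
```

```text
t 1.95 pos [0.5206 0.2556 0.0681] yaw 89.56 tilt z [ 4.e-04  2.e-04 -1.e+00] open 0.0557 F [-0.51 -0.49  0.33] T [ 0.014 -0.015  0.007]
turn [ 0.03 -0.01  0.16] shift [-29.4  21.6  65.1]
```

View pics/t3.png

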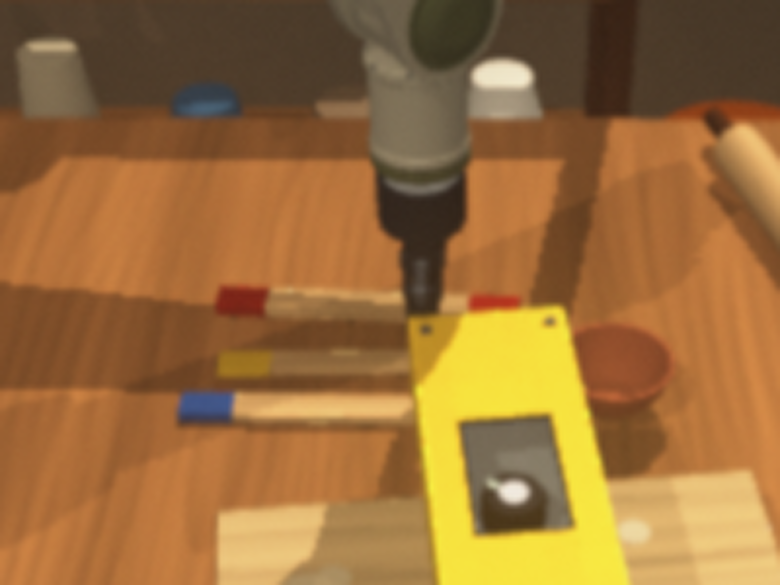

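>>> {"method": "apply_moves", "body": {"rows": "0 0 0.1 -15 11 0 0.58;0 0 0.1 -29.5 21.5 10 0.58;0 0 0.1 -29.5 21.5 35 0.58;0 0 0.1 -29.5 21.5 35 0.58;0 0 0.1 -29.5 21.5 35 0.58"}}

```text
time_s: 2.45
tool_pos: [0.5415, 0.2259, 0.0331]
ee_rot: [0.71, 0.704, -0.0, -0.0]
ft_force: [-0.2, -0.1, -0.3]
opening: 0.0497
```

Run:
```python
from h import *
f=grab('top','t4.png')
plan([.542,.226,.003],89.4)
cv2.imwrite('pics/t4.png',cv2.resize(f['pixels'][140:300,70:270],None,fx=3.7,fy=3.7,interpolation=cv2.INTER_CUBIC))
```

```text
t 2.5 pos [0.5418 0.2262 0.0335] yaw 89.48 tilt z [ 6.e-04  6.e-04 -1.e+00] open 0.0495 F [-0.27  0.09  0.64] T [ 0.002 -0.045 -0.014]
turn [ 0.03 -0.03  0.08] shift [-0.2  0.1 30.5]
```

View pics/t4.png

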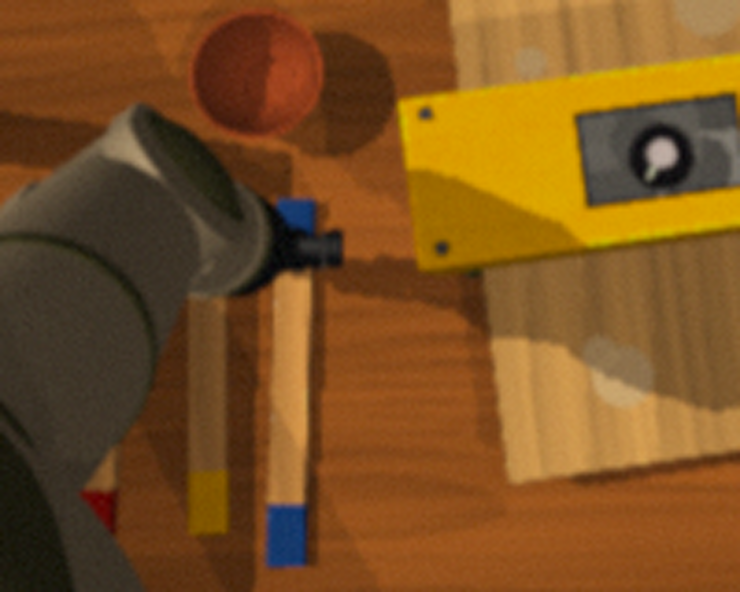

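>>> {"method": "apply_moves", "body": {"rows": "0 0 0 0 0 15 0.58;0 0 0 0 0 25 0.58;0 0 0 0 0 30 0.58;0 0 0 0 0 30 0.58"}}

```text
time_s: 2.9
tool_pos: [0.5411, 0.2253, 0.0015]
ee_rot: [0.71, 0.704, -0.001, -0.0]
ft_force: [-0.0, -0.2, -0.3]
opening: 0.0494
```

>>> {"method": "apply_moves", "body": {"rows": "0 0 0 0 0 0 0.2;0 0 0 0 0 0 0.2;0 0 0 0 0 0 0.2;0 0 0 0 0 0 0.2;0 0 0 0 0 0 0.2", "newtons": 60}}

```text
time_s: 3.4
tool_pos: [0.5419, 0.2255, 0.0029]
ee_rot: [0.711, 0.704, 0.0, 0.0]
ft_force: [-1.3, -0.3, 5.8]
opening: 0.0277
```

Run:
```python
from h import *
plan([.542,.226,.003],89.4)
```

```text
t 3.4 pos [0.5419 0.2255 0.0029] yaw 89.44 tilt z [ 6.e-04  3.e-04 -1.e+00] open 0.0277 F [-1.3  -0.27  5.79] T [ 0.079  0.195 -0.067]
turn [ 0.03 -0.02  0.04] shift [ 0.5  0.  -0.1]
```

>>> {"method": "apply_moves", "body": {"rows": "0 0 0 0 0 -20 0.2;0 0 0 0 0 -60 0.2;0 0 0 0 0 -100 0.2;0 0 0 0 0 -140 0.2;0 0 0 0 0 -140 0.2"}}

```text
time_s: 3.9
tool_pos: [0.5442, 0.2263, 0.1474]
ee_rot: [0.711, 0.703, 0.004, 0.001]
ft_force: [-0.0, 0.1, -1.2]
opening: 0.028
```

Run:
```python
from h import *
f=grab('side','t5.png')
plan([.542,.226,.29],89.4)
cv2.imwrite('pics/t5.png',cv2.resize(f['pixels'][50:200,130:330],None,fx=3.9,fy=3.9,interpolation=cv2.INTER_CUBIC))
f=grab('top','t6.png')
```

```text
t 3.95 pos [0.5431 0.2258 0.145 ] yaw 89.42 tilt z [ 0.0047  0.0021 -1.    ] open 0.0282 F [-0.22 -0.33 -1.32] T [-0.028 -0.079 -0.024]
turn [ 0.27 -0.12  0.02] shift [   0.5   -0.5 -145. ]
```

View pics/t5.png

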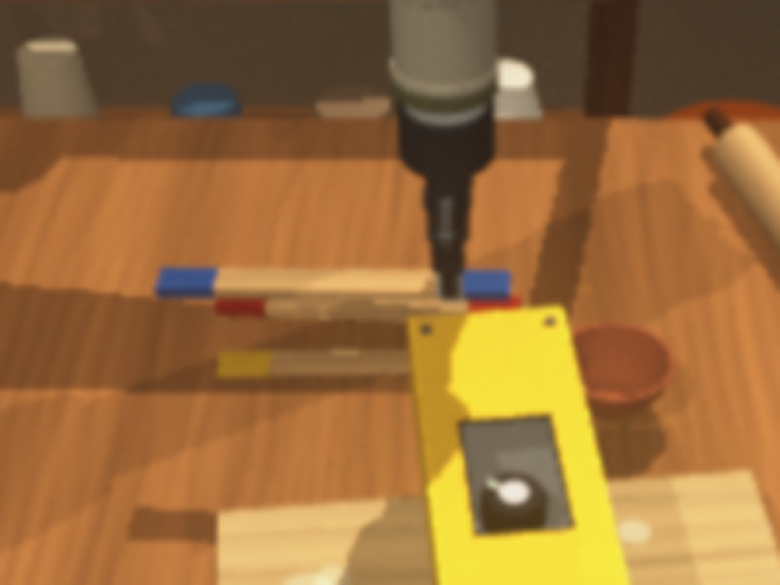

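View pics/t6.png

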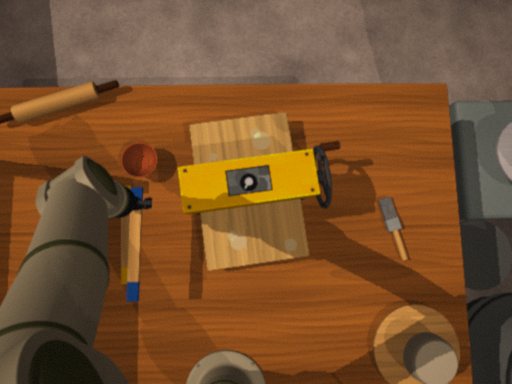

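>>> {"method": "apply_moves", "body": {"rows": "0 0 0 0 0 -40 0.2;0 0 0 0 0 -85 0.2;0 0 0 0 0 -130 0.2;0 0 0 0 10 -150 0.2;0 0 0 0 20 -150 0.2"}}

```text
time_s: 4.5
tool_pos: [0.5629, 0.2257, 0.2942]
ee_rot: [0.71, 0.704, 0.002, 0.001]
ft_force: [0.7, 0.3, -0.8]
opening: 0.0279
```

>>> {"method": "apply_moves", "body": {"rows": "0 0 -2 -20 30 0 0.2;0 0 -4 -45 65 0 0.2;0 0 -7.5 -70 100 0 0.2;0 0 -7.5 -95 135 0 0.2;0 0 -7.5 -120 170 0 0.2"}}

```text
time_s: 5.0
tool_pos: [0.7313, 0.102, 0.2888]
ee_rot: [0.663, 0.749, -0.002, -0.001]
ft_force: [-0.7, -0.0, -0.3]
opening: 0.0276
```

Run:
```python
from h import *
plan([.9325,-.0386,.29],97)
```

```text
t 5.0 pos [0.7313 0.102  0.2888] yaw 96.95 tilt z [-0.0042 -0.001  -1.    ] open 0.0276 F [-0.7  -0.02 -0.25] T [ 0.051 -0.167 -0.074]
turn [-0.25  0.03 -0.05] shift [-163.9  182.7   -1.9]
```

>>> {"method": "apply_moves", "body": {"rows": "0 0 0 -33 37 0 0.2;0 0 0 -66 73 0 0.2;0 0 0 -99 110 0 0.2;0 0 0 -131 146 0 0.2;0 0 0 -164 183 0 0.2"}}

```text
time_s: 5.5
tool_pos: [0.9329, -0.0384, 0.288]
ee_rot: [0.663, 0.749, -0.002, -0.001]
ft_force: [2.4, 0.7, -0.9]
opening: 0.0276
```

>>> {"method": "apply_moves", "body": {"rows": "0 0 0 0 0 0 0.2;0 0 0 0 0 0 0.2"}}

```text
time_s: 5.7
tool_pos: [0.9319, -0.0384, 0.2856]
ee_rot: [0.664, 0.748, -0.002, -0.002]
ft_force: [-0.9, -0.1, -0.8]
opening: 0.0277
```

Run:
```python
from h import *
plan([.9325,-.0386,.10],97)
f=grab('side','t7.png')
f=grab('top','t8.png')
```

```text
t 5.7 pos [ 0.9319 -0.0384  0.2856] yaw 96.85 tilt z [-6.9e-03 -4.0e-04 -1.0e+00] open 0.0277 F [-0.93 -0.08 -0.8 ] T [-0.002 -0.05  -0.005]
turn [-0.39 -0.03 -0.15] shift [ -0.4   1.8 185.6]
```

View pics/t7.png

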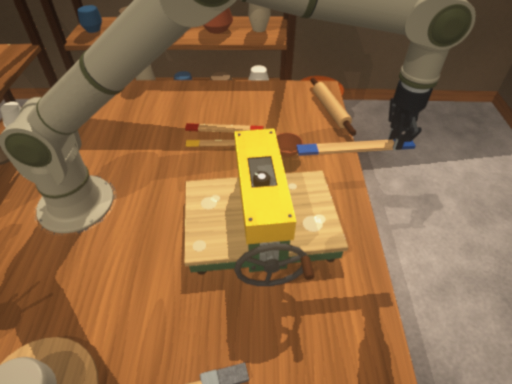

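View pics/t8.png

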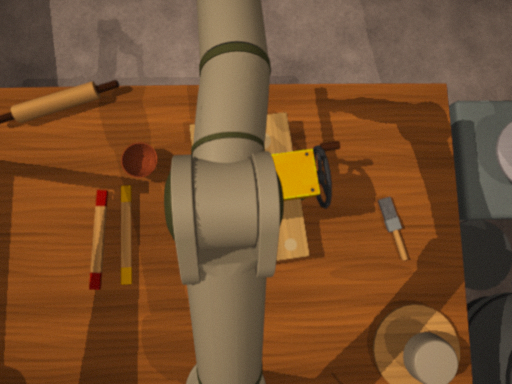

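>>> {"method": "apply_moves", "body": {"rows": "-0.4 0 0 0 2 45 0.2;-0.4 0 0 0 2 90 0.2;-0.4 0 0 0 2 135 0.2;-0.4 0 0 0 2 175 0.2;-0.4 0 0 0 2 195 0.2"}}

```text
time_s: 6.3
tool_pos: [0.9313, -0.0351, 0.0934]
ee_rot: [0.662, 0.749, 0.001, 0.0]
ft_force: [-1.4, -0.4, -0.9]
opening: 0.028
```

>>> {"method": "apply_moves", "body": {"rows": "0 0 0 0 0 0 0.2;0 0 0 0 0 0 0.2"}}

```text
time_s: 6.5
tool_pos: [0.9348, -0.0362, 0.0997]
ee_rot: [0.663, 0.749, 0.003, 0.003]
ft_force: [0.7, -0.6, 0.6]
opening: 0.0281
```

Run:
```python
from h import *
plan([.9325,-.0386,.07],97)
f=grab('side','t9.png')
cv2.imwrite('pics/t9.png',cv2.resize(f['pixels'][100:290,180:440],None,fx=3,fy=3,interpolation=cv2.INTER_CUBIC))
f=grab('top','t10.png')
```

```text
t 6.5 pos [ 0.9348 -0.0362  0.0997] yaw 96.97 tilt z [ 0.0092  0.001  -1.    ] open 0.0281 F [ 0.68 -0.59  0.56] T [-0.006 -0.095  0.012]
turn [ 0.53  0.01 -0.03] shift [-2.1 -2.9 29.7]
```

View pics/t9.png

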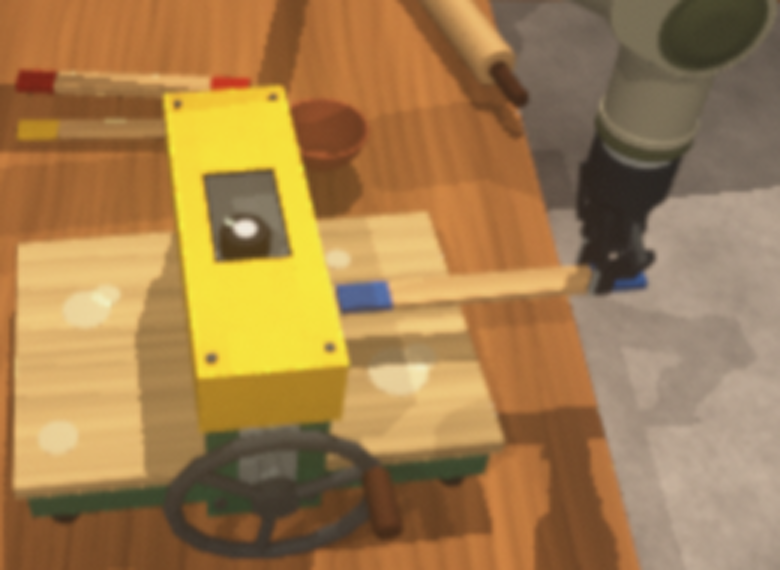

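>>> {"method": "apply_moves", "body": {"rows": "0 0 0 0 0 0 0.2;0 0 0 0 0 0 0.2;0 0 0 0 0 0 0.2"}}

```text
time_s: 6.9
tool_pos: [0.9344, -0.0369, 0.0986]
ee_rot: [0.663, 0.749, 0.003, 0.003]
ft_force: [-0.1, -0.2, -1.2]
opening: 0.028
```

Run:
```python
from h import *
plan([.9325,-.0386,.07],97)
```

```text
t 6.9 pos [ 0.9344 -0.0369  0.0986] yaw 96.93 tilt z [ 8.1e-03  9.0e-04 -1.0e+00] open 0.028 F [-0.05 -0.21 -1.22] T [-0.017 -0.076  0.013]
turn [ 0.47  0.01 -0.07] shift [-1.4 -2.3 28.5]
```

>>> {"method": "apply_moves", "body": {"rows": "0 0 0 -1 0 10 0.2;0 0 0 -1 0 20 0.2;0 0 0 -1 0 29 0.2;0 0 0 -1 0 31 0.2;0 0 0 -1 0 31 0.2"}}

```text
time_s: 7.4
tool_pos: [0.9338, -0.0378, 0.0651]
ee_rot: [0.663, 0.749, 0.002, 0.002]
ft_force: [0.5, 0.8, 0.1]
opening: 0.028
```

>>> {"method": "apply_moves", "body": {"rows": "0 0 0 0 0 0 0.2;0 0 0 0 0 0 0.2"}}

```text
time_s: 7.6
tool_pos: [0.9348, -0.0378, 0.0672]
ee_rot: [0.663, 0.749, 0.003, 0.003]
ft_force: [-0.0, 0.3, -0.6]
opening: 0.0278
```

Run:
```python
from h import *
plan([.9325,-.0386,.063],97)
f=grab('side','t11.png')
cv2.imwrite('pics/t11.png',cv2.resize(f['pixels'][150:250,270:420],None,fx=5,fy=5,interpolation=cv2.INTER_CUBIC))
f=grab('top','t10.png')
```

```text
t 7.6 pos [ 0.9348 -0.0378  0.0672] yaw 96.94 tilt z [ 7.9e-03  9.0e-04 -1.0e+00] open 0.0278 F [-0.04  0.27 -0.59] T [-0.026 -0.046 -0.026]
turn [ 0.46  0.01 -0.06] shift [-0.5 -2.4  4.1]
```

View pics/t11.png

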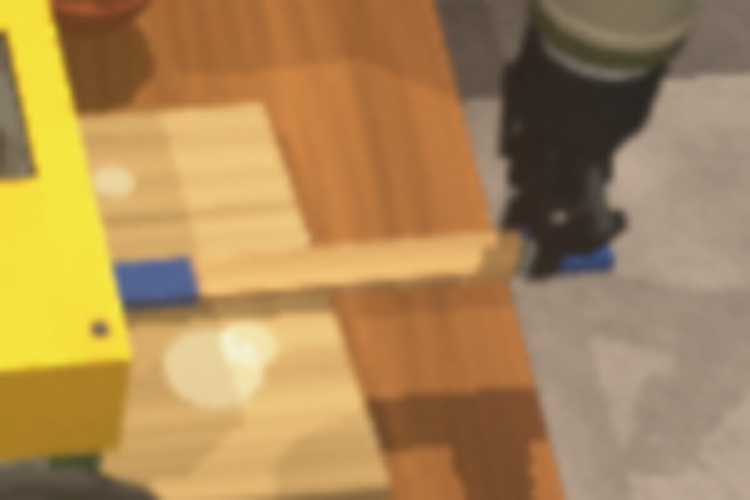

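View pics/t10.png

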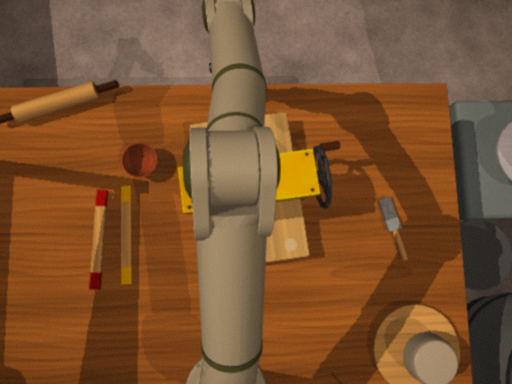

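>>> {"method": "apply_moves", "body": {"rows": "0 0 0 0 0 2 0.2;0 0 0 0 -10 2.5 0.2;0 0 0 0 -25 2.5 0.2;0 0 0 0 -40 2.5 0.2"}}

```text
time_s: 8.1
tool_pos: [0.8943, -0.0426, 0.0637]
ee_rot: [0.663, 0.749, 0.003, 0.002]
ft_force: [0.2, -0.4, 0.6]
opening: 0.0275
```

Run:
```python
from h import *
plan([.9325,-.0386,.063],97)
```

```text
t 8.1 pos [ 0.8943 -0.0426  0.0637] yaw 96.95 tilt z [ 7.3e-03  9.0e-04 -1.0e+00] open 0.0275 F [ 0.19 -0.44  0.61] T [ 0.044 -0.028 -0.049]
turn [ 0.42 -0.   -0.05] shift [-0.6 38.4  1. ]
```

>>> {"method": "apply_moves", "body": {"rows": "0 0 0 0 -12 0 0.2;0 0 0 0 -24 0 0.2;0 0 0 0 -36 0 0.2;0 0 0 0 -48 0 0.2;0 0 0 0 -60 0 0.2"}}

```text
time_s: 8.6
tool_pos: [0.8349, -0.05, 0.0637]
ee_rot: [0.663, 0.749, 0.003, 0.003]
ft_force: [0.7, 0.0, 0.4]
opening: 0.0278
```

Run:
```python
from h import *
plan([.9325,-.0386,.063],97)
```

```text
t 8.6 pos [ 0.8349 -0.05    0.0637] yaw 96.94 tilt z [ 7.6e-03  8.0e-04 -1.0e+00] open 0.0278 F [0.69 0.02 0.44] T [ 0.043 -0.027 -0.008]
turn [ 0.44  0.01 -0.06] shift [-0.5 98.3  1.4]
```

>>> {"method": "apply_moves", "body": {"rows": "0 0 0 0 -12 -1.5 0.2;0 0 0 0 -25 -1.5 0.2;0 0 0 0 -40 -1.5 0.2;0 0 0 0 -55 -1.5 0.2;0 0 0 0 -70 -1.5 0.2"}}

```text
time_s: 9.1
tool_pos: [0.7653, -0.0585, 0.0647]
ee_rot: [0.663, 0.749, 0.003, 0.003]
ft_force: [-0.1, -0.8, 0.4]
opening: 0.0282
```

Run:
```python
from h import *
plan([.9325,-.0386,.063],97)
```

```text
t 9.1 pos [ 0.7653 -0.0585  0.0647] yaw 96.94 tilt z [ 7.6e-03  8.0e-04 -1.0e+00] open 0.0282 F [-0.08 -0.84  0.44] T [ 0.005 -0.054 -0.01 ]
turn [ 0.44  0.01 -0.06] shift [ -0.5 168.4   2.9]
```

>>> {"method": "apply_moves", "body": {"rows": "0 0 0 0 -12 0 0.2;0 0 0 0 -24 0 0.2;0.2 0 0 0 -32 0 0.2;0.4 0 0 0 -32 1 0.2;0.4 0 0 0 -32 1.5 0.2"}}

```text
time_s: 9.6
tool_pos: [0.7341, -0.0623, 0.063]
ee_rot: [0.663, 0.749, -0.0, -0.0]
ft_force: [-4.0, -0.4, 8.9]
opening: 0.0279
```

>>> {"method": "apply_moves", "body": {"rows": "0 0 0 0 0 0 0.2;0 0 0 0 0 0 0.2"}}

```text
time_s: 9.8
tool_pos: [0.7341, -0.0623, 0.063]
ee_rot: [0.663, 0.749, -0.0, -0.0]
ft_force: [-3.5, -0.9, 5.7]
opening: 0.0279
```

Run:
```python
from h import *
plan([.9325,-.0386,.063],97)
f=grab('side','t12.png')
cv2.imwrite('pics/t12.png',cv2.resize(f['pixels'][120:290,170:370],None,fx=3.5,fy=3.5,interpolation=cv2.INTER_CUBIC))
```

```text
t 9.8 pos [ 0.7341 -0.0623  0.063 ] yaw 96.94 tilt z [-4.e-04 -3.e-04 -1.e+00] open 0.0279 F [-3.51 -0.94  5.74] T [-0.09   0.724  0.056]
turn [-0.02  0.01 -0.06] shift [-5.000e-01  1.998e+02 -1.000e-01]
```

View pics/t12.png

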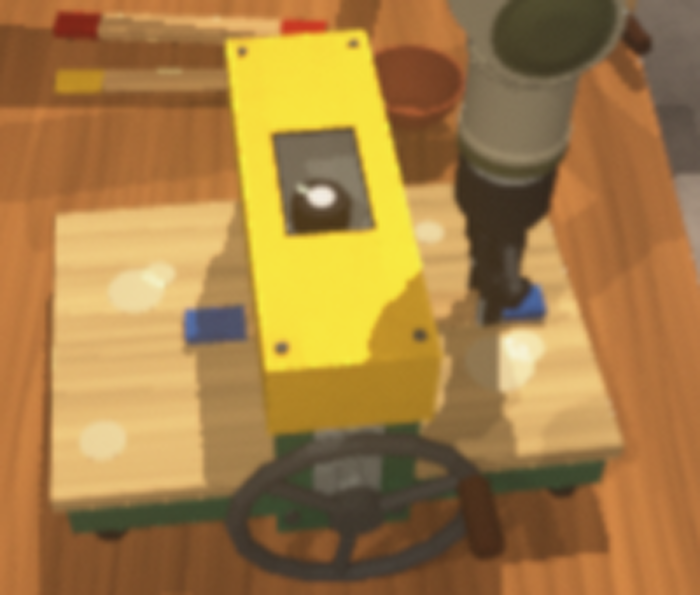

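>>> {"method": "apply_moves", "body": {"rows": "0 0 0 0 0 0 0.5;0 0 0 0 0 0 0.55;0 0 0 0 0 0 0.55;0 0 0 0 0 0 0.55"}}

```text
time_s: 10.25
tool_pos: [0.7341, -0.0621, 0.0625]
ee_rot: [0.663, 0.749, 0.0, 0.0]
ft_force: [0.3, 0.1, -0.4]
opening: 0.0471
```

>>> {"method": "apply_moves", "body": {"rows": "0 0 0 0 0 -15 0.55;0 0 0 0 0 -50 0.55;0 0 0 0 0 -95 0.55;0 0 0 0 0 -140 0.55;0 0 0 0 0 -185 0.55"}}

```text
time_s: 10.75
tool_pos: [0.7337, -0.0622, 0.2508]
ee_rot: [0.663, 0.749, 0.0, 0.0]
ft_force: [1.3, 0.4, -0.6]
opening: 0.047
```

Run:
```python
from h import *
plan([.594,-.079,.25],97)
f=grab('side','t13.png')
im=f['pixels']; hsv=cv2.cvtColor(im,cv2.COLOR_BGR2HSV)
bl=cv2.inRange(hsv,(100,120,50),(125,255,255))
cs,_=cv2.findContours(bl,cv2.RETR_EXTERNAL,cv2.CHAIN_APPROX_NONE)
for c in cs:
    if cv2.contourArea(c)<60: continue
    r=cv2.minAreaRect(c); print('blue',cv2.boundingRect(c),onz(f,*r[0],.067).round(4))
cv2.imwrite('pics/t13.png',cv2.resize(f['pixels'][100:290,150:370],None,fx=3.1,fy=3.1,interpolation=cv2.INTER_CUBIC))
```

```text
t 10.75 pos [ 0.7337 -0.0622  0.2508] yaw 96.95 tilt z [ 9.e-04  1.e-04 -1.e+00] open 0.047 F [ 1.33  0.42 -0.63] T [-0.003 -0.093 -0.05 ]
turn [ 0.05  0.   -0.05] shift [   0.2 -140.7    0.6]
```

View pics/t13.png

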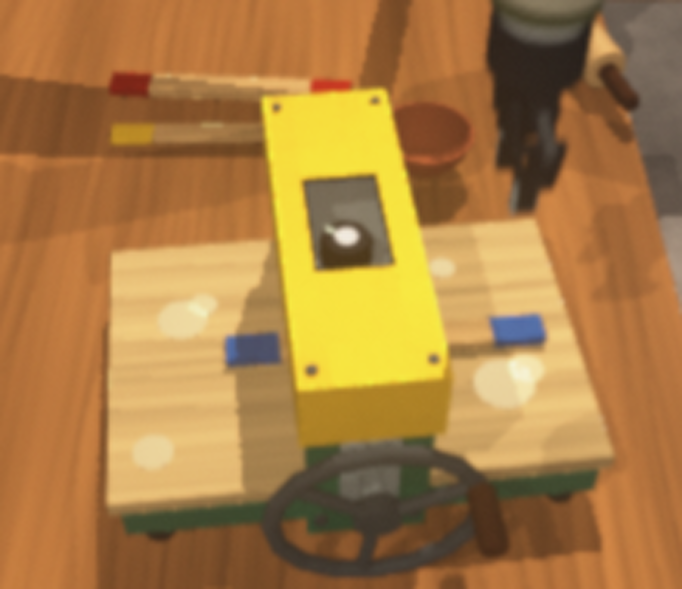

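Run:
```python
from h import *
ft=grab('top');fs=grab('side')
for n,f,cn,sc,o in(('top',ft,[(422,235),(548,219),(556,290),(432,305)],2.9,(80,90)),('side',fs,[(304,182),(375,176),(393,264),(317,270)],3.1,(150,100))):
    P=np.array([onz(f,u/sc+o[0],v/sc+o[1],.225) for u,v in cn]); print(n,P.round(4),P.mean(0).round(4))
print('knob cap top',onz(ft,489/2.9+80,266/2.9+90,.206),'side cap',onz(fs,346/3.1+150,236/3.1+100,.206))
```

```text
top [[ 0.62   -0.0213  0.225 ]
 [ 0.6324 -0.1309  0.225 ]
 [ 0.57   -0.1362  0.225 ]
 [ 0.5589 -0.0292  0.225 ]] [ 0.5953 -0.0794  0.225 ]
side [[ 0.5612 -0.0332  0.225 ]
 [ 0.6225 -0.0248  0.225 ]
 [ 0.6347 -0.1296  0.225 ]
 [ 0.5737 -0.1369  0.225 ]] [ 0.598  -0.0811  0.225 ]
knob cap top [ 0.5947447  -0.07909356  0.206     ] side cap [ 0.59749589 -0.0794634   0.206     ]
```

>>> {"method": "apply_moves", "body": {"rows": "0 0 -5 0 -25 0 0.6;0 0 -12 0 -60 0 0.6;0 0 -20 0 -100 0 0.6;0 0 -25 -0.7 -139 0 0.6;0 0 -25 -0.7 -139 0 0.6"}}

```text
time_s: 11.4
tool_pos: [0.5905, -0.0812, 0.2472]
ee_rot: [0.485, 0.875, -0.002, -0.002]
ft_force: [0.1, 0.2, 0.2]
opening: 0.0515
```

>>> {"method": "apply_moves", "body": {"rows": "0 0 0 0 0 0 0.6;0 0 0 0 0 0 0.6"}}

```text
time_s: 11.6
tool_pos: [0.5968, -0.0796, 0.2476]
ee_rot: [0.486, 0.874, 0.0, 0.0]
ft_force: [-0.5, 0.7, 0.2]
opening: 0.0508
```

Run:
```python
from h import *
plan([.596,-.080,.179],122); print(bot.sense()['qpos'].round(2))
f=grab('side','t14.png')
cv2.imwrite('pics/t14.png',cv2.resize(f['pixels'][100:250,190:340],None,fx=4,fy=4,interpolation=cv2.INTER_CUBIC))
```

```text
t 11.6 pos [ 0.5968 -0.0796  0.2476] yaw 121.91 tilt z [ 6.e-04  2.e-04 -1.e+00] open 0.0508 F [-0.5   0.67  0.22] T [-0.013  0.016  0.019]
turn [ 0.04  0.01 -0.09] shift [ 0.1 -1.  68.6]
[ 0.24  0.45 -0.29  1.86  0.17  0.86  2.  ]
```

View pics/t14.png

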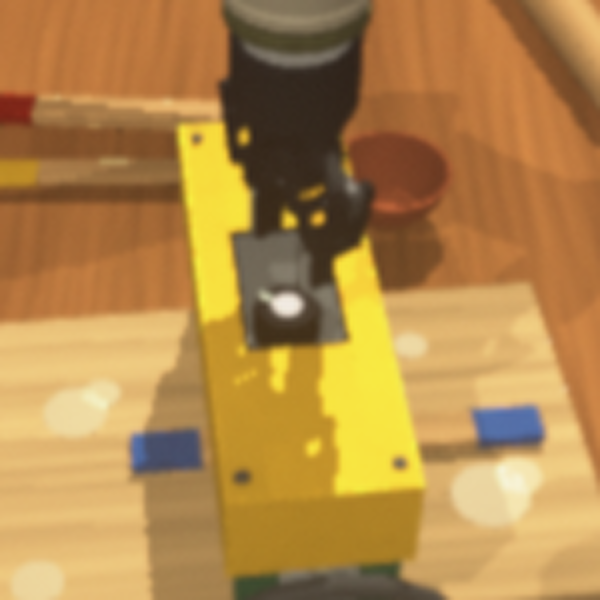

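>>> {"method": "apply_moves", "body": {"rows": "0 0 0 0 -1 10 0.6;0 0 0 0 -1 20 0.6;0 0 0 0 -1 30 0.6;0 0 0 0 -1 40 0.6;0 0 0 0 -1 44 0.6"}}

```text
time_s: 12.15
tool_pos: [0.5946, -0.0802, 0.2019]
ee_rot: [0.485, 0.874, -0.0, -0.001]
ft_force: [0.1, -0.2, -0.6]
opening: 0.0514
```

Run:
```python
from h import *
plan([.596,-.080,.179],122)
f=grab('side','t15.png')
cv2.imwrite('pics/t15.png',cv2.resize(f['pixels'][100:250,190:340],None,fx=4,fy=4,interpolation=cv2.INTER_CUBIC))
```

```text
t 12.15 pos [ 0.5946 -0.0802  0.2019] yaw 121.95 tilt z [-2.e-03  2.e-04 -1.e+00] open 0.0514 F [ 0.15 -0.22 -0.61] T [-0.012 -0.032 -0.001]
turn [-0.09 -0.07 -0.05] shift [-0.6  1.4 22.9]
```

View pics/t15.png

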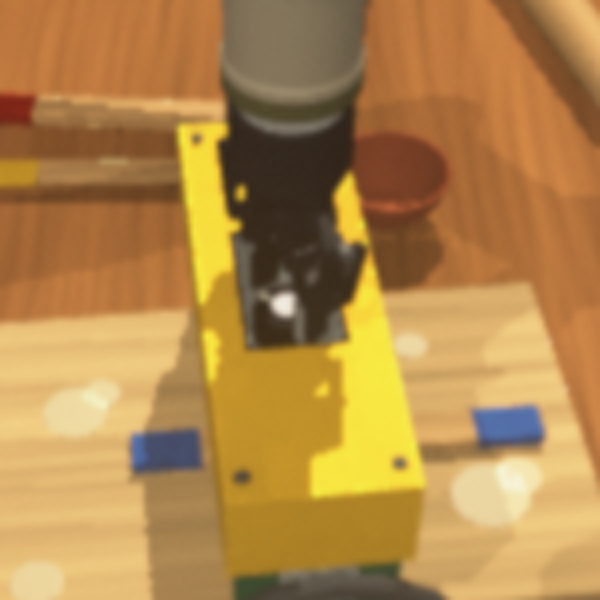

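>>> {"method": "apply_moves", "body": {"rows": "0 0 0 0 1 6 0.6;0 0 0 0 1 12 0.6;0 0 0 0 1 18 0.6;0 0 0 0 1 22 0.6;0 0 0 0 1 22 0.6"}}

```text
time_s: 12.7
tool_pos: [0.5957, -0.0798, 0.181]
ee_rot: [0.485, 0.874, -0.0, -0.0]
ft_force: [0.1, 0.4, -0.3]
opening: 0.0511
```

Run:
```python
from h import *
plan([.596,-.080,.179],122)
```

```text
t 12.7 pos [ 0.5957 -0.0798  0.181 ] yaw 121.94 tilt z [-8.e-04  0.e+00 -1.e+00] open 0.0511 F [ 0.11  0.4  -0.31] T [ 0.048 -0.045  0.001]
turn [-0.04 -0.03 -0.06] shift [-0.4  0.1  2. ]
```

Straddling without contact. Close on the knob.

>>> {"method": "apply_moves", "body": {"rows": "0 0 0 0 0 0 0.4;0 0 0 0 0 0 0.4;0 0 0 0 0 0 0.4;0 0 0 0 0 0 0.4", "newtons": 40}}

```text
time_s: 13.1
tool_pos: [0.5946, -0.0775, 0.1819]
ee_rot: [0.485, 0.875, 0.0, -0.002]
ft_force: [-5.8, 6.6, 4.5]
opening: 0.0407
```

Run:
```python
from h import *
plan([.596,-.080,.179],122)
```

```text
t 13.1 pos [ 0.5946 -0.0775  0.1819] yaw 122.02 tilt z [-0.0024  0.002  -1.    ] open 0.0407 F [-5.75  6.58  4.49] T [ 1.491  1.258 -0.104]
turn [-0.06 -0.17  0.02] shift [-2.9 -0.1  2.9]
```

>>> {"method": "apply_moves", "body": {"rows": "0 0 0 1.5 0 0 0.4;0 0 0 2.7 0 0 0.4;0 0 0 2.7 0 0 0.4"}}

```text
time_s: 13.4
tool_pos: [0.5945, -0.0773, 0.182]
ee_rot: [0.485, 0.874, 0.0, 0.0]
ft_force: [-2.5, 1.6, 4.4]
opening: 0.0408
```

Run:
```python
from h import *
plan([.596,-.080,.179],122)
```

```text
t 13.4 pos [ 0.5945 -0.0773  0.182 ] yaw 121.95 tilt z [ 3.e-04 -1.e-04 -1.e+00] open 0.0408 F [-2.54  1.62  4.41] T [0.371 0.579 0.046]
turn [ 0.01  0.01 -0.05] shift [-3.  -0.2  3. ]
```

>>> {"method": "apply_moves", "body": {"rows": "0 0 6 0 0 0 0.4;0 0 12 0 0 0 0.4;0 0 18 0 0 0 0.4;0 0 24 0 0 0 0.4;0 0 30 0 0 0 0.4"}}

```text
time_s: 13.9
tool_pos: [0.5943, -0.0768, 0.1819]
ee_rot: [0.696, 0.718, 0.0, -0.0]
ft_force: [-4.4, 4.0, 4.7]
opening: 0.0408
```

Run:
```python
from h import *
plan([.596,-.080,.179],97)
```

```text
t 13.9 pos [ 0.5943 -0.0768  0.1819] yaw 91.72 tilt z [-3.e-04  6.e-04 -1.e+00] open 0.0408 F [-4.42  4.    4.69] T [0.784 0.766 0.026]
turn [-0.01 -0.04 -5.28] shift [-3.2  1.6  2.9]
```

>>> {"method": "apply_moves", "body": {"rows": "0 0 6 0 0 0 0.4;0 0 12 0 0 0 0.4;0 0 18 0 0 0 0.4;0 0 20 0 0 0 0.4;0 0 20 0 0 0 0.4"}}

```text
time_s: 14.4
tool_pos: [0.5944, -0.0765, 0.1819]
ee_rot: [0.809, 0.588, 0.0, -0.0]
ft_force: [-2.3, 4.7, 5.0]
opening: 0.0405
```

Run:
```python
from h import *
plan([.596,-.080,.179],97)
f=grab('side','t16.png')
cv2.imwrite('pics/t16.png',cv2.resize(f['pixels'][100:250,190:340],None,fx=4,fy=4,interpolation=cv2.INTER_CUBIC))
```

```text
t 14.4 pos [ 0.5944 -0.0765  0.1819] yaw 71.97 tilt z [-3.e-04  7.e-04 -1.e+00] open 0.0405 F [-2.32  4.75  5.  ] T [ 1.015  0.73  -0.093]
turn [-2.000e-02 -4.000e-02 -2.503e+01] shift [-2.8  2.6  2.9]
```

View pics/t16.png

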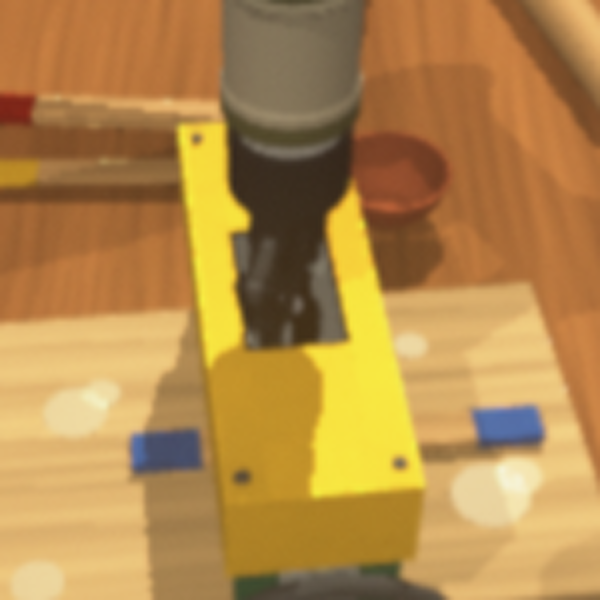

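>>> {"method": "apply_moves", "body": {"rows": "0 0 0 0 0 0 0.6;0 0 0 0 0 0 0.6;0 0 0 0 0 0 0.6"}}

```text
time_s: 14.75
tool_pos: [0.5948, -0.078, 0.1816]
ee_rot: [0.809, 0.587, 0.0, 0.0]
ft_force: [-0.6, -0.4, -1.2]
opening: 0.0511
```

Run:
```python
from h import *
plan([.594,-.0765,.181],122); s=bot.sense(); print(s['joint_torque'][6])
f=grab('side','t17.png')
cv2.imwrite('pics/t17.png',cv2.resize(f['pixels'][100:250,190:340],None,fx=4,fy=4,interpolation=cv2.INTER_CUBIC))
```

```text
t 14.75 pos [ 0.5948 -0.078   0.1816] yaw 71.93 tilt z [ 5.e-04 -4.e-04 -1.e+00] open 0.0511 F [-0.55 -0.43 -1.19] T [ 0.021  0.02  -0.015]
turn [ 3.000e-02  3.000e-02 -5.007e+01] shift [ 1.2 -1.3  0.6]
0.00784078409196809
```

View pics/t17.png

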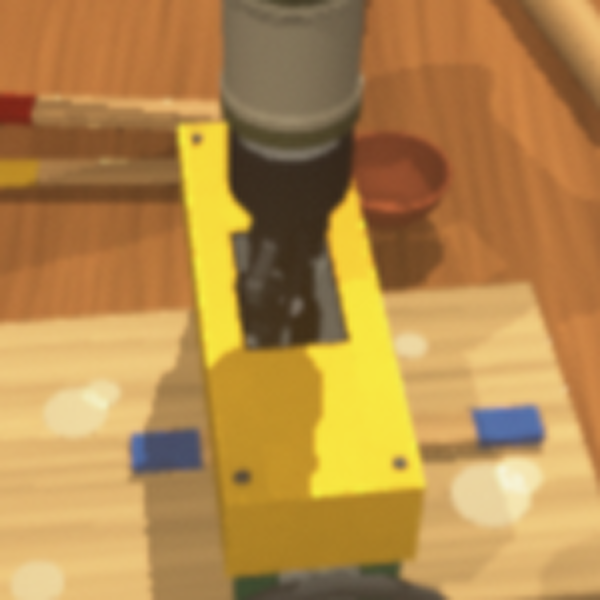

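>>> {"method": "apply_moves", "body": {"rows": "0 0 -7 1 -1 0 0.6;0 0 -15 1.2 -1.3 0 0.6;0 0 -23 1.2 -1.3 0 0.6;0 0 -31 1.2 -1.3 0 0.6;0 0 -39 1.2 -1.3 0 0.6"}}

```text
time_s: 15.3
tool_pos: [0.5938, -0.0762, 0.1816]
ee_rot: [0.565, 0.825, -0.0, 0.0]
ft_force: [0.0, -0.2, 0.2]
opening: 0.0512
```

>>> {"method": "apply_moves", "body": {"rows": "0 0 -6 0 0 0 0.6;0 0 -11 0 0 0 0.6;0 0 -11 0 0 0 0.6"}}

```text
time_s: 15.6
tool_pos: [0.5938, -0.0764, 0.1815]
ee_rot: [0.485, 0.875, 0.0, 0.0]
ft_force: [-0.7, 0.3, -0.3]
opening: 0.0512
```

Run:
```python
from h import *
plan([.594,-.0765,.181],122); s=bot.sense(); print(s['joint_torque'][6])
f=grab('side','t18.png')
cv2.imwrite('pics/t18.png',cv2.resize(f['pixels'][100:250,190:340],None,fx=4,fy=4,interpolation=cv2.INTER_CUBIC))
```

```text
t 15.6 pos [ 0.5938 -0.0764  0.1815] yaw 121.98 tilt z [ 2.e-04  1.e-04 -1.e+00] open 0.0512 F [-0.69  0.3  -0.3 ] T [ 0.004 -0.004 -0.014]
turn [ 0.01  0.   -0.02] shift [-0.2  0.2  0.5]
1.0278178006410599
```

View pics/t18.png

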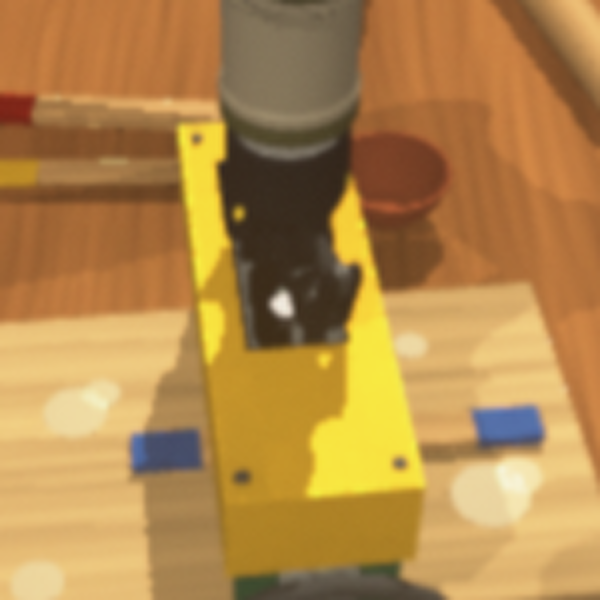

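>>> {"method": "apply_moves", "body": {"rows": "0 0 0 0 0 0 0.4;0 0 0 0 0 0 0.4;0 0 0 0 0 0 0.4"}}

```text
time_s: 15.95
tool_pos: [0.5944, -0.0773, 0.1822]
ee_rot: [0.486, 0.874, -0.0, 0.001]
ft_force: [1.8, -4.9, 4.4]
opening: 0.0406
```

>>> {"method": "apply_moves", "body": {"rows": "0 0 6 0 0 0 0.4;0 0 12 0 0 0 0.4;0 0 18 0 0 0 0.4;0 0 24 0 0 0 0.4"}}

```text
time_s: 16.35
tool_pos: [0.5943, -0.0768, 0.1821]
ee_rot: [0.659, 0.752, 0.0, 0.001]
ft_force: [0.1, -4.5, 3.0]
opening: 0.041
```

Run:
```python
from h import *
plan([.594,-.0765,.181],122)
```

```text
t 16.35 pos [ 0.5943 -0.0768  0.1821] yaw 97.59 tilt z [ 0.0016 -0.0012 -1.    ] open 0.041 F [ 0.14 -4.52  2.98] T [-0.836 -0.186  0.087]
turn [  0.06   0.09 -24.41] shift [ 0.4 -0.3  1.1]
```

>>> {"method": "apply_moves", "body": {"rows": "0 0 6 0 0 0 0.4;0 0 12 0 0 0 0.4;0 0 18 0 0 0 0.4;0 0 26 0 0 0 0.4"}}

```text
time_s: 16.75
tool_pos: [0.5944, -0.0764, 0.1822]
ee_rot: [0.811, 0.585, 0.001, 0.001]
ft_force: [0.9, -2.2, 3.4]
opening: 0.0405
```

Run:
```python
from h import *
plan([.594,-.0765,.181],122)
```

```text
t 16.75 pos [ 0.5944 -0.0764  0.1822] yaw 71.6 tilt z [ 1.7e-03 -6.0e-04 -1.0e+00] open 0.0405 F [ 0.91 -2.16  3.37] T [-0.572 -0.21   0.055]
turn [ 1.00e-01  5.00e-02 -5.04e+01] shift [-0.2 -0.3  1.2]
```

>>> {"method": "apply_moves", "body": {"rows": "0 0 0 0 0 0 0.4;0 0 0 0 0 0 0.4"}}

```text
time_s: 16.95
tool_pos: [0.5944, -0.0763, 0.1821]
ee_rot: [0.808, 0.589, 0.0, 0.001]
ft_force: [1.3, -3.4, 6.2]
opening: 0.0411
```

Run:
```python
from h import *
plan([.594,-.0765,.181],122)
```

```text
t 16.95 pos [ 0.5944 -0.0763  0.1821] yaw 72.12 tilt z [ 0.0016 -0.001  -1.    ] open 0.0411 F [ 1.32 -3.38  6.16] T [-0.85  -0.297 -0.119]
turn [  0.09   0.07 -49.88] shift [-0.3 -0.3  1.1]
```

>>> {"method": "apply_moves", "body": {"rows": "0 0 0 0 0 0 0.6;0 0 0 0 0 0 0.6;0 0 0 0 0 0 0.6;0 0 -8 0 0 0 0.6;0 0 -16 0 0 0 0.6"}}

```text
time_s: 17.45
tool_pos: [0.5934, -0.0754, 0.1814]
ee_rot: [0.717, 0.697, -0.0, -0.0]
ft_force: [0.3, 0.2, 0.3]
opening: 0.0513
```

>>> {"method": "apply_moves", "body": {"rows": "0 0 -8 0 0 0 0.6;0 0 -16 0 0 0 0.6;0 0 -24 0 0 0 0.6;0 0 -32 0 0 0 0.6;0 0 -34 0 0 0 0.6"}}

```text
time_s: 17.95
tool_pos: [0.5934, -0.0758, 0.1814]
ee_rot: [0.484, 0.875, 0.0, -0.0]
ft_force: [-0.4, -0.7, -0.8]
opening: 0.0511
```

>>> {"method": "apply_moves", "body": {"rows": "0 0 0 0 0 0 0.6;0 0 0 0 0 0 0.4;0 0 0 0 0 0 0.4;0 0 0 0 0 0 0.4;0 0 0 0 0 0 0.4"}}

```text
time_s: 18.45
tool_pos: [0.5945, -0.0773, 0.1822]
ee_rot: [0.487, 0.874, -0.0, 0.001]
ft_force: [1.5, -4.7, 3.2]
opening: 0.0407
```

Run:
```python
from h import *
plan([.594,-.0765,.181],122)
```

```text
t 18.45 pos [ 0.5945 -0.0773  0.1822] yaw 121.76 tilt z [ 0.0019 -0.0016 -1.    ] open 0.0407 F [ 1.5  -4.7   3.17] T [-1.165 -0.33  -0.104]
turn [ 0.04  0.13 -0.24] shift [ 0.9 -0.   1.2]
```

Third stroke, in small monitored pieces.

>>> {"method": "apply_moves", "body": {"rows": "0 0 4 0 0 0 0.4;0 0 8 0 0 0 0.4"}}

```text
time_s: 18.65
tool_pos: [0.5944, -0.0771, 0.1822]
ee_rot: [0.547, 0.837, -0.0, 0.001]
ft_force: [1.1, -4.2, 4.0]
opening: 0.0408
```

```bash
python3 -c "
from h import *
plan([.594,-.0765,.181],122)"
```

```text
t 18.65 pos [ 0.5944 -0.0771  0.1822] yaw 113.63 tilt z [ 0.0018 -0.0013 -1.    ] open 0.0408 F [ 1.07 -4.18  3.98] T [-1.071 -0.304  0.035]
turn [ 0.05  0.11 -8.37] shift [ 0.7 -0.1  1.2]
```

>>> {"method": "apply_moves", "body": {"rows": "0 0 4 0 0 0 0.4;0 0 8 0 0 0 0.4"}}

```text
time_s: 18.85
tool_pos: [0.5944, -0.077, 0.1822]
ee_rot: [0.604, 0.797, -0.0, 0.001]
ft_force: [0.8, -4.7, 2.6]
opening: 0.0406
```

```bash
python3 -c "
from h import *
plan([.594,-.0765,.181],122)"
```

```text
t 18.85 pos [ 0.5944 -0.077   0.1822] yaw 105.63 tilt z [ 0.0017 -0.0014 -1.    ] open 0.0406 F [ 0.8  -4.69  2.58] T [-0.963 -0.276  0.032]
turn [  0.06   0.11 -16.37] shift [ 0.5 -0.3  1.2]
```

>>> {"method": "apply_moves", "body": {"rows": "0 0 4 0 0 0 0.4;0 0 8 0 0 0 0.4"}}

```text
time_s: 19.05
tool_pos: [0.5943, -0.0768, 0.1822]
ee_rot: [0.658, 0.753, 0.0, 0.001]
ft_force: [0.9, -3.6, 4.3]
opening: 0.0408
```

```bash
python3 -c "
from h import *
plan([.594,-.0765,.181],122)"
```

```text
t 19.05 pos [ 0.5943 -0.0768  0.1822] yaw 97.64 tilt z [ 0.0017 -0.0012 -1.    ] open 0.0408 F [ 0.87 -3.56  4.31] T [-0.88  -0.221  0.074]
turn [  0.07   0.1  -24.36] shift [ 0.3 -0.3  1.2]
```

>>> {"method": "apply_moves", "body": {"rows": "0 0 4 0 0 0 0.4;0 0 8 0 0 0 0.4"}}

```text
time_s: 19.25
tool_pos: [0.5943, -0.0767, 0.1822]
ee_rot: [0.709, 0.705, 0.0, 0.001]
ft_force: [1.4, -4.0, 3.4]
opening: 0.0409
```

```bash
python3 -c "
from h import *
plan([.594,-.0765,.181],122)"
```

```text
t 19.25 pos [ 0.5943 -0.0767  0.1822] yaw 89.66 tilt z [ 0.0017 -0.0011 -1.    ] open 0.0409 F [ 1.41 -4.02  3.41] T [-0.849 -0.252  0.102]
turn [  0.08   0.09 -32.34] shift [ 0.2 -0.3  1.2]
```

>>> {"method": "apply_moves", "body": {"rows": "0 0 4 0 0 0 0.4;0 0 8 0 0 0 0.4"}}

```text
time_s: 19.45
tool_pos: [0.5943, -0.0765, 0.1822]
ee_rot: [0.757, 0.654, 0.0, 0.001]
ft_force: [-0.0, -2.7, 3.3]
opening: 0.0407
```

```bash
python3 -c "
from h import *
plan([.594,-.0765,.181],122)"
```

```text
t 19.45 pos [ 0.5943 -0.0765  0.1822] yaw 81.66 tilt z [ 0.0017 -0.001  -1.    ] open 0.0407 F [-0.05 -2.73  3.29] T [-0.75  -0.222  0.143]
turn [  0.08   0.08 -40.33] shift [-0.  -0.3  1.2]
```

>>> {"method": "apply_moves", "body": {"rows": "0 0 4 0 0 0 0.4;0 0 8 0 0 0 0.4"}}

```text
time_s: 19.65
tool_pos: [0.5944, -0.0764, 0.1822]
ee_rot: [0.8, 0.6, 0.0, 0.001]
ft_force: [0.2, -2.9, 3.5]
opening: 0.041
```

```bash
python3 -c "
from h import *
plan([.594,-.0765,.181],122)"
```

```text
t 19.65 pos [ 0.5944 -0.0764  0.1822] yaw 73.68 tilt z [ 1.8e-03 -9.0e-04 -1.0e+00] open 0.041 F [ 0.22 -2.88  3.49] T [-0.66  -0.236  0.204]
turn [  0.1    0.07 -48.32] shift [-0.2 -0.3  1.2]
```

>>> {"method": "apply_moves", "body": {"rows": "0 0 0 0 0 0 0.4;0 0 0 0 0 0 0.4;0 0 0 0 0 0 0.4"}}

```text
time_s: 19.95
tool_pos: [0.5944, -0.0764, 0.1822]
ee_rot: [0.799, 0.602, 0.0, 0.001]
ft_force: [1.1, -4.5, 6.0]
opening: 0.0408
```

```bash
python3 -c "
from h import *
plan([.594,-.0765,.181],122)"
```

```text
t 19.95 pos [ 0.5944 -0.0764  0.1822] yaw 74.0 tilt z [ 1.7e-03 -7.0e-04 -1.0e+00] open 0.0408 F [ 1.09 -4.5   6.01] T [-0.91  -0.305  0.021]
turn [  0.09   0.06 -48.  ] shift [-0.2 -0.3  1.2]
```

>>> {"method": "apply_moves", "body": {"rows": "0 0 0 0 0 0 0.6;0 0 0 0 0 0 0.6;0 0 0 0 0 0 0.6;0 0 0 0 0 0 0.6"}}

```text
time_s: 20.35
tool_pos: [0.5934, -0.0755, 0.1814]
ee_rot: [0.799, 0.602, -0.0, -0.0]
ft_force: [-1.1, 0.8, -0.5]
opening: 0.0513
```

```bash
python3 -c "
from h import *
plan([.594,-.0765,.181],122)"
```

```text
t 20.35 pos [ 0.5934 -0.0755  0.1814] yaw 73.97 tilt z [-7.e-04  3.e-04 -1.e+00] open 0.0513 F [-1.06  0.82 -0.48] T [-0.066  0.022 -0.03 ]
turn [-4.000e-02 -3.000e-02 -4.803e+01] shift [-0.8  0.8  0.4]
```

>>> {"method": "apply_moves", "body": {"rows": "0 0 -8 0 0 0 0.6;0 0 -16 0 0 0 0.6;0 0 -24 0 0 0 0.6;0 0 -26 0 0 0 0.6;0 0 -26 0 0 0 0.6"}}

```text
time_s: 20.85
tool_pos: [0.5936, -0.076, 0.1815]
ee_rot: [0.644, 0.765, 0.0, -0.0]
ft_force: [-0.9, 0.0, 0.6]
opening: 0.0511
```

>>> {"method": "apply_moves", "body": {"rows": "0 0 0 0 0 0 0.4;0 0 0 0 0 0 0.4;0 0 0 0 0 0 0.4;0 0 0 0 0 0 0.4"}}

```text
time_s: 21.25
tool_pos: [0.5939, -0.0769, 0.182]
ee_rot: [0.644, 0.765, -0.0, 0.001]
ft_force: [-0.5, -5.9, 5.2]
opening: 0.0408
```

```bash
python3 -c "
from h import *
plan([.594,-.0765,.181],122)"
```

```text
t 21.25 pos [ 0.5939 -0.0769  0.182 ] yaw 99.83 tilt z [ 7.0e-04 -1.3e-03 -1.0e+00] open 0.0408 F [-0.49 -5.93  5.21] T [-1.17   0.13  -0.047]
turn [ 1.000e-02  8.000e-02 -2.217e+01] shift [0.4 0.1 1. ]
```

>>> {"method": "apply_moves", "body": {"rows": "0 0 2 0 0 0 0.4;0 0 4 0 0 0 0.4"}}

```text
time_s: 21.45
tool_pos: [0.5939, -0.0768, 0.182]
ee_rot: [0.671, 0.742, -0.0, 0.001]
ft_force: [-1.0, -6.4, 4.6]
opening: 0.0407
```

```bash
python3 -c "
from h import *
plan([.594,-.0765,.181],122)"
```

```text
t 21.45 pos [ 0.5939 -0.0768  0.182 ] yaw 95.78 tilt z [ 6.0e-04 -1.1e-03 -1.0e+00] open 0.0407 F [-0.97 -6.37  4.62] T [-1.127  0.123  0.217]
turn [ 1.000e-02  7.000e-02 -2.622e+01] shift [0.3 0.2 1. ]
```

>>> {"method": "apply_moves", "body": {"rows": "0 0 0 0 0 0 0.6;0 0 0 0 0 0 0.6;0 0 0 0 0 0 0.6;0 0 0 0 0 0 0.6"}}

```text
time_s: 21.85
tool_pos: [0.5936, -0.0754, 0.1814]
ee_rot: [0.669, 0.743, 0.0, -0.0]
ft_force: [0.2, -0.6, -0.5]
opening: 0.0517
```

>>> {"method": "apply_moves", "body": {"rows": "0 0 0 0 0 -10 0.6;0 0 0 0 0 -30 0.6;0 0 0 0 0 -60 0.6;0 0 0 0 0 -100 0.6;0 0 0 0 0 -140 0.6"}}

```text
time_s: 22.35
tool_pos: [0.5933, -0.0758, 0.3236]
ee_rot: [0.669, 0.743, -0.0, -0.0]
ft_force: [2.0, 0.0, 0.0]
opening: 0.0513
```

>>> {"method": "apply_moves", "body": {"rows": "0 0 0 30 0 0 0.6;0 0 0 70 0 0 0.6;0 0 0 110 0 0 0.6;0 0 0 150 0 0 0.6;0 0 0 150 0 0 0.6"}}

```text
time_s: 22.85
tool_pos: [0.5772, 0.08, 0.3226]
ee_rot: [0.666, 0.746, 0.001, -0.001]
ft_force: [0.9, 0.3, -0.4]
opening: 0.0515
```

>>> {"method": "apply_moves", "body": {"rows": "0 0 0 40 0 0 0.6;0 0 0 80 0 0 0.6;0 0 0 110 0 0 0.6;0 0 0 110 0 0 0.6;0 0 0 110 0 0 0.6"}}

```text
time_s: 23.35
tool_pos: [0.5667, 0.1828, 0.322]
ee_rot: [0.669, 0.743, -0.0, 0.0]
ft_force: [-0.8, -0.3, -0.7]
opening: 0.0516
```

Run:
```python
from h import *
plan([.594,-.0765,.181],122)
f=grab('side','t20.png'); f=grab('top','t21.png')
```

```text
t 23.35 pos [0.5667 0.1828 0.322 ] yaw 96.02 tilt z [ 3.e-04 -3.e-04 -1.e+00] open 0.0516 F [-0.83 -0.26 -0.66] T [-0.009 -0.035 -0.012]
turn [ 1.000e-02  2.000e-02 -2.598e+01] shift [-2.607e+02 -1.000e-01  1.411e+02]
```

View pics/t20.png

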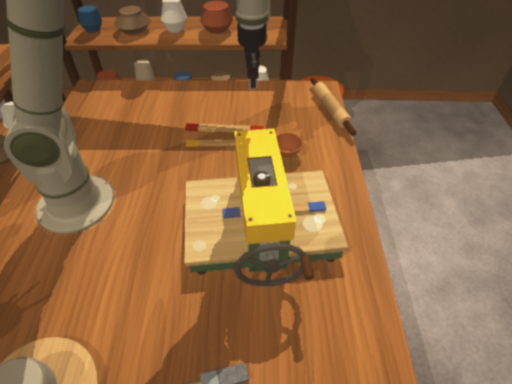

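View pics/t21.png

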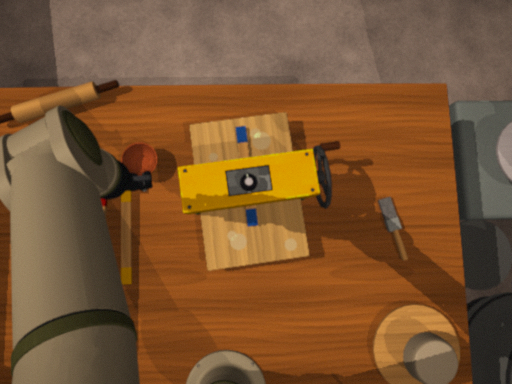

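Run:
```python
from h import *
f=grab('top')
a=onz(f,242,134,.07);b=onz(f,252,217,.07);m=(a+b)/2-[.595,-.078,0]
print(a,b,np.linalg.norm(a-b),m,np.degrees(np.arctan2(*(a-b)[[1,0]])))
print(bot.sense()['joint_vel'].round(3)); hand_in()
```

```text
[ 0.76034574 -0.06419075  0.07      ] [ 0.51099696 -0.08927423  0.07      ] 0.2506072499228773 [0.04067135 0.00126751 0.07      ] 5.744401087591766
[ 0.004  0.002 -0.003  0.001  0.001 -0.002 -0.002]
the job is handed in; nothing more can be done
```

The blue-ended strip is nipped under the roller at an estimated 40 N, and the job is handed in at about 23.5 s of the 72 s. I slid the strip in lengthwise from the far side. I then gripped the knob through the guard opening and screwed it clockwise in three strokes, about 148°, plus a final 4° check turn.

- **Strip position:** my last top-view check put its middle about 41 mm from the roller axis and 1 mm off the centre line. It lies about 1° off lengthwise, flat on the bed, with both blue ends showing on either side of the guard.
- **Nip:** knob torque rose from about 0.05 N m running free to 0.20 N m. After letting go and re-gripping, a 4° turn gave 0.22 N m. I take that as about 50 N while held, settling near 40 N once released. The force was inferred from a noisy wrist torque and the knob angle, not measured directly.
- **Clearances:** the arm is clear of everything. No movement of the bowl, the brush or the other strips shows in the last pictures, though the arm partly covers the red strip and the bowl in the top view.
- **Disagreement:** the camera placed the knob about 3 mm from where the gripper found it. I re-centred on the knob by the grip forces.

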